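# Sort turned and milled blanks at the assembly bench

## Task

Put away the loose steel parts on the bench. Slide the two round flanges and the square plate along the bench, without lifting them, each wholly into the tray whose sample part on the end block has the same shape; hang the U-shaped saddle over the blue bar, one leg on each side, lowering it onto the bar rather than dropping it. Leave the bottle, the tape roll and the wrench where they are.

Things in the scene. Friction and masses are not known exactly. Their poses are not given: they have to be found in the camera images.
- flange_a: Loose round steel flange lying flat, 60 mm diameter, 12 mm thick, about 0.27 kg, one of two alike, with a dark centre hole and four bolt holes drawn on top (solid). Origin: centre of its underside; z up
- flange_b: The second round steel flange, same as flange_a
- plate: Loose square steel plate lying flat, 60 x 60 mm, 12 mm thick, about 0.33 kg, four dark corner holes drawn on top (solid). Origin: centre of its underside; x and y along its sides, z up
- saddle: Loose steel saddle strap, an upside-down square U standing on its two feet on the bench, about 0.2 kg. Strap 30 mm wide (along its y) and 4 mm thick; 85 mm high; flat crown on top, legs 52 mm apart over their outer faces and 44 mm between inner faces (along its x); feet 4 mm thick turned outward, 92 mm overall in x. Origin: midway between the feet at bench level, z up
- saddle_crown (a point): Centre of the underside of the saddle's crown, 81 mm above the saddle's origin; axes as the saddle
- rail: Blue hanging rail fixed to the bench, at the far left or far right. A level flat bar 260 mm long (along its x), 20 mm wide (its y), 10 mm thick, its top 150 mm above the bench, on two 14 mm square posts at x = -118 and +118 mm with 50 mm square feet; clear bar between posts 220 mm. Origin: below the bar's middle, on the bench
- bar_top (a point): Middle of the bar's top face, 150 mm above the bench; axes as the rail: x along the bar, y across it
- tray_left: Grey three-sided fence fixed to the bench on the left (+y): inside 330 (x) by 120 mm (y), walls 6 mm thick, 30 mm high, no floor step. Origin: centre of the inside, on the bench; x points away from the robot. Open mouth, towards the bench middle, at y = -60 mm in its frame, back wall at +60 mm. A wooden block 30 mm high beyond its far end (x = 171 to 243 mm) carries the sample
- tray_right: Grey three-sided fence fixed to the bench on the right (-y): inside 330 (x) by 120 mm (y), walls 6 mm thick, 30 mm high, no floor step. Origin: centre of the inside, on the bench; x points away from the robot. Open mouth, towards the bench middle, at y = +60 mm in its frame, back wall at -60 mm. A wooden block 30 mm high beyond its far end (x = 171 to 243 mm) carries the sample
- sample_round: Sample of the round flange, same shape and size, fixed flat on the end block (30 mm above the bench) of one of the two trays: that tray takes the round flanges. Origin: centre of its underside
- sample_square: Sample of the square plate, same shape and size, fixed flat on the end block of the other tray: that tray takes the square plate. Origin: centre of its underside
- squeeze_bottle: Bystander: white bottle with blue cap, 56 mm diameter, 130 mm high, standing beyond the work. Origin: centre of its underside
- tape_roll: Bystander: brown roll of tape lying flat, 90 mm diameter, 24 mm high, beyond the work. Origin: centre of its underside
- wrench: Bystander: steel wrench 160 mm long lying on the bench at the far left, beyond the left tray. Origin: on its underside
Things that resemble listed ones, but are neither listed nor needed, are in the scene too. What is shaped like the flange_a but orange or turquoise is not meant.

How it is judged:
By the outcome, as a careful person would: the job done as asked, in the order asked, and still so for the second after the job is handed in, with the robot touching nothing.
It also fails if it takes over 67 s, if anything falls off the work surface, if the arm or the gripper's body presses on something with over 40 N, if the wrist force passes 120 N, or if a joint passes its speed limit or range.

## Robot

A 6-joint arm with a two-finger parallel gripper is mounted at the origin on the work surface. World frame = base frame: x ahead of the robot, y to its left, z up, the work surface at z = 0. Lengths are in mm, angles in degrees, forces in N, time in s.
With the tool pointing down it reaches from about 350 to 850 mm from the base axis. Payload 8.1 kg.
Tool frame: the origin (TCP) lies between the finger pads; the fingertips stand 22 mm ahead of it and the grasp point (between the pads) lies 3 mm ahead of it; z points along the fingers, y is the direction in which the jaws open and shut (so a half turn about z gives the same grasp; the last joint's range is limited). The gripper opens to 85 mm and grips with 20 to 120 N. Pads are 22 mm wide; open, the fingers measure 114 mm over their backs; the gripper's body (76 mm by 85 mm) begins 54 mm behind the grasp point. The pads swing forward as they close: fully open they stand 13 mm farther back than shut.
Start: joints at [-74.106, 7.471, 85.268, -0, 87.261, -4.893], TCP at [212.956, -560.941, 253.292] pointing down, gripper open.
Joint ranges: [-169.43, 169.43], [-51.17, 129.36], [1.28, 143.12], [-76.62, 256.62], [0, 156.53], [-152.29, 152.29]. Speed limits (degrees/s): [136.94, 136.94, 159.86, 180, 180, 180].

## Interface

Orientations are given as [roll, pitch, yaw] about the fixed x, y, z axes, in that order (R = Rz(yaw) Ry(pitch) Rx(roll)).
In Python, from bench import r gives the robot as it stands.
- The arm moves only by the tool drive_tool, never from a script. Its argument "moves" is a list of rows, each a list of 2 entries, a list of its own where there are three numbers: the shift along the world's x, y, z in mm, then the turn about the world's z in degrees. A call has exactly 8 rows; each row is the pose to reach, as a shift and turn from the pose commanded when the call began; what a row does not reach only later rows make up. A row lasts 1/12 s, in which the tool goes at most 41.7 mm and 7.16 degrees, less where a joint would pass 70% of its speed; a pose out of reach is approached as far as the arm can. A call with a gripper value outside its range is refused whole. "fingers" is the finger opening in mm, from 0 to 85.4, set as the call begins (left out, the last holds). The fingers move at their own pace and stop on an object; "squeeze" is the grip in N (left out, the last holds). Time passes only in rows, so rows that repeat a pose let the fingers close, or fill a call up. It gives the time, the measured TCP pose, the force and the opening at its end, in the units of the state.
- r.sense(): the state, without advancing time (a new reading comes with each control period).
- r.snapshot(name): name is "scene" or "top"; returns a dict with "pixels" (420x560x3 uint8, red, green, blue), "camera_matrix" (3x3 intrinsics, pixels), "xyz" and "orientation" of the camera in the world. Camera axes: x right, y down, z forward; pixel columns grow to the right and rows downward; lengths in mm; the calibration is good to about 2 mm. A picture is of the moment at which its call begins. There is no depth.
- r.hand_in(): hands the job in, once; it reports no verdict.
The state is a dict: "time": time; "joint_pos": joint angles; "qd": joint speeds; "joint_efforts": joint torques, N m; "tool_pos": TCP position; "tcp_rot": TCP orientation; "ft_force": force on the tool from outside, world axes, zero at the start; "wrist_torque": the same for the moment, N m; "finger_gap": finger opening in mm.
Only numpy, scipy, OpenCV 4.12 (cv2) and the standard library are available. Lean on these libraries where they do the work, as an engineer would, in place of code of your own. Each camera call takes 0.05 s, during which the arm holds its last target.

## Working session

There is one attempt and no reset: what is moved stays moved. The work goes in short steps, Python scripts to look and compute and a tool call to move; the robot and the scene stay as the last step left them, time stands still between calls to the robot, and variables do not carry over. Pictures are saved under pics/ and viewed, and the job is handed in when it is done.

Besides the shell and the picture viewer there is one more tool, called after ">>>" by a JSON object that holds its "api" and its "payload", one argument or row to a line. drive_tool: Moves the arm, as the interface text tells. Its arguments: {"type":"object","properties":{"moves":{"type":"array","items":{"type":"array"}},"fingers":{"type":"number"},"squeeze":{"type":"number"}},"required":["moves"]}

```bash
mkdir -p pics; ls
python3 - <<'E'
from bench import r
import cv2,json,numpy as np
print(r.sense())
for n in("scene","top"):
    s=r.snapshot(n); cv2.imwrite(f"pics/{n}0.png",s["pixels"][:,:,::-1]); np.savez(f"{n}0.npz",**s)
    print(n,s["camera_matrix"],s["xyz"],s["orientation"])
E
```

```text
pics
{'time': 0.0, 'joint_pos': array([-7.41066249e+01,  7.51704443e+00,  8.53295587e+01,  1.26266309e-03,
        8.72633123e+01, -4.89263381e+00]), 'qd': array([ 0.0276734 ,  0.05788398,  0.01687299, -0.04190513, -0.03304567,
       -0.12918822]), 'joint_efforts': array([ 9.44142594e-04, -5.69398069e+01, -5.00552559e+01, -1.53831497e-04,
        1.45626845e-02, -1.44214675e-05]), 'tool_pos': array([ 212.8157314 , -560.4308454 ,  252.22155128]), 'tcp_rot': array([-1.79890593e+02, -1.06310678e-02,  2.07859373e+01]), 'ft_force': array([ 0.28655374, -0.3168819 , -0.66303526]), 'wrist_torque': array([-0.00766315,  0.0126803 ,  0.00184309]), 'finger_gap': 85.32163098520377}
scene [[420.63204489   0.         288.43544225]
 [  0.         420.63204489 203.87912423]
 [  0.           0.           1.        ]] [1278.55026755  898.11585226  918.3368053 ] [-125.99278662    0.24726103  142.40814913]
top [[536.83128344   0.         280.55318543]
 [  0.         536.83128344 211.04274646]
 [  0.           0.           1.        ]] [ 426.68629829   36.92046587 1531.10314769] [-172.52845541   -0.50343415  -90.4139112 ]
```

View pics/scene0.png

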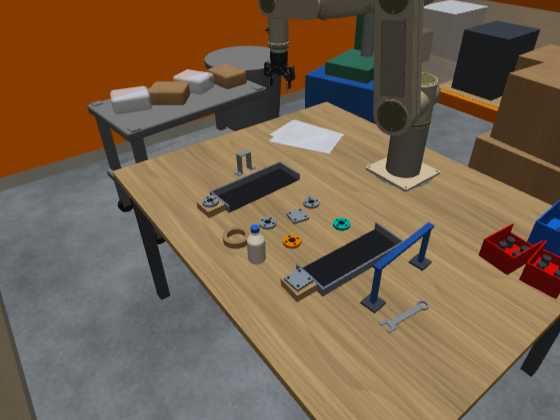

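View pics/top0.png

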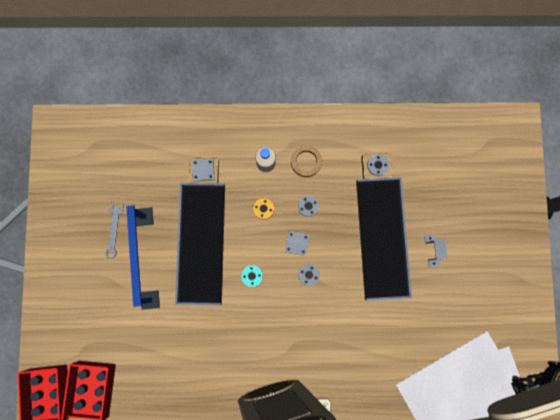

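```bash
cat > h.py <<'E'
import numpy as np,cv2
from scipy.spatial.transform import Rotation as R
def RM(o): return R.from_euler('xyz',o,degrees=True).as_matrix()
def p2w(s,u,v,z):
    K=s["camera_matrix"];d=RM(s["orientation"])@np.linalg.inv(K)@np.array([u,v,1.]);c=np.array(s["xyz"]);return c+d*(z-c[2])/d[2]
def w2p(s,p):
    q=RM(s["orientation"]).T@(np.array(p,float)-np.array(s["xyz"]));q=s["camera_matrix"]@q;return q[:2]/q[2]
def crop(s,x0,y0,x1,y1,f,name):
    im=s["pixels"][y0:y1,x0:x1,::-1];cv2.imwrite("pics/"+name,cv2.resize(im,None,fx=f,fy=f,interpolation=cv2.INTER_CUBIC))
E
python3 - <<'E'
from h import *
t=np.load("top0.npz");s=np.load("scene0.npz")
crop(t,220,140,420,310,4,"t1.png");crop(t,90,150,240,320,3.5,"t2.png");crop(t,350,140,460,310,3.5,"t3.png");crop(s,190,130,360,300,3.5,"s1.png");crop(s,270,200,450,345,4,"s2.png")
for n,u,v,z in [("bottle",265.5,157,0),("tape",307,162,24),("fl1",308.5,206,12),("fl2",309,275,12),("plate",297,243,12),("saddle",437,251,0),("sr",378,165,42),("ss",203,169,42)]:
    print(n,p2w(t,u,v,z).round(1))
E
```

```text
bottle [786.5  64.7   0. ]
tape [765.6 -54.6  24. ]
fl1 [639.9 -57.9  12. ]
fl2 [444.  -56.5  12. ]
plate [534.2 -23.8  12. ]
saddle [ 509.6 -424.     0. ]
sr [ 751.8 -254.7   42. ]
ss [742.9 240.5  42. ]
```

View pics/t1.png

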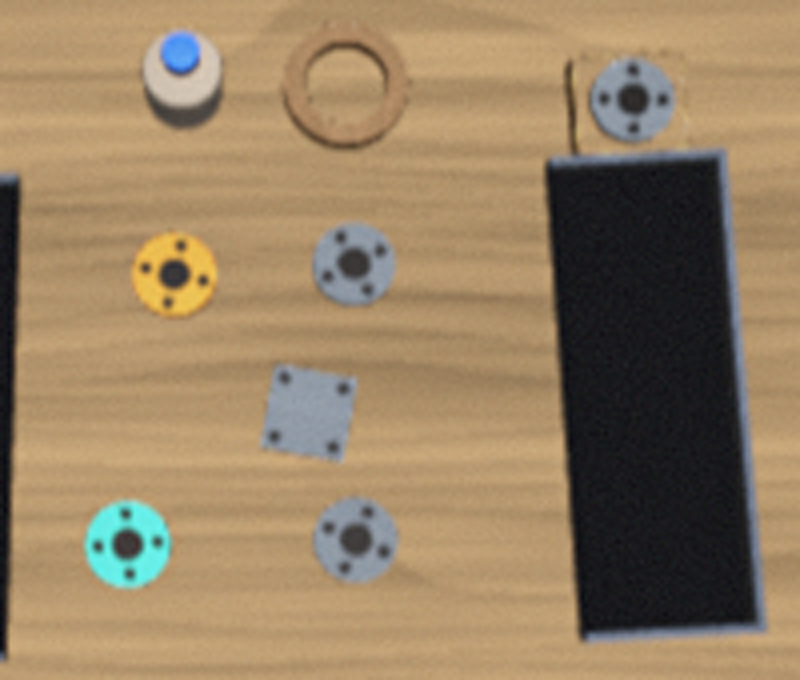

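View pics/t2.png

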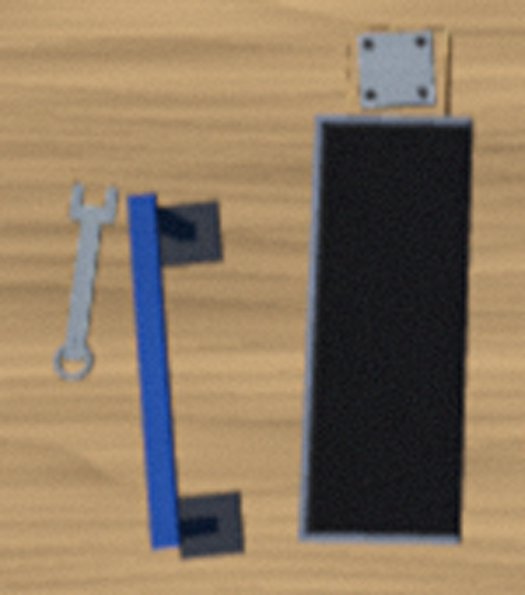

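View pics/t3.png

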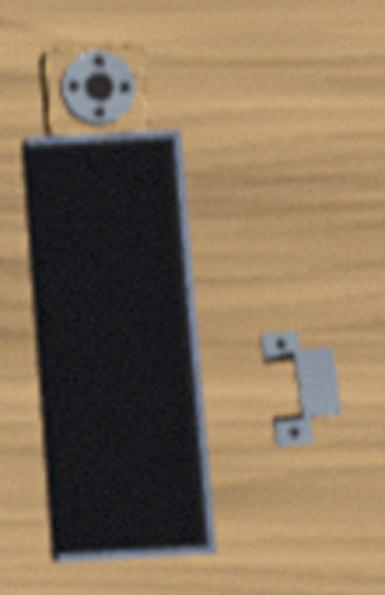

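View pics/s1.png

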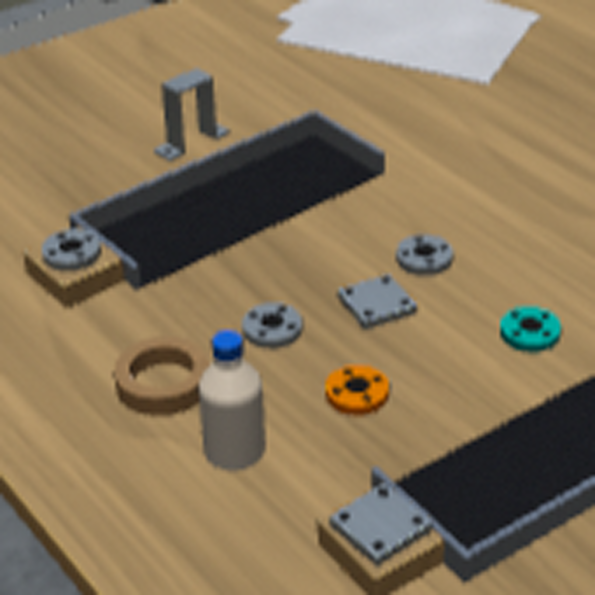

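View pics/s2.png

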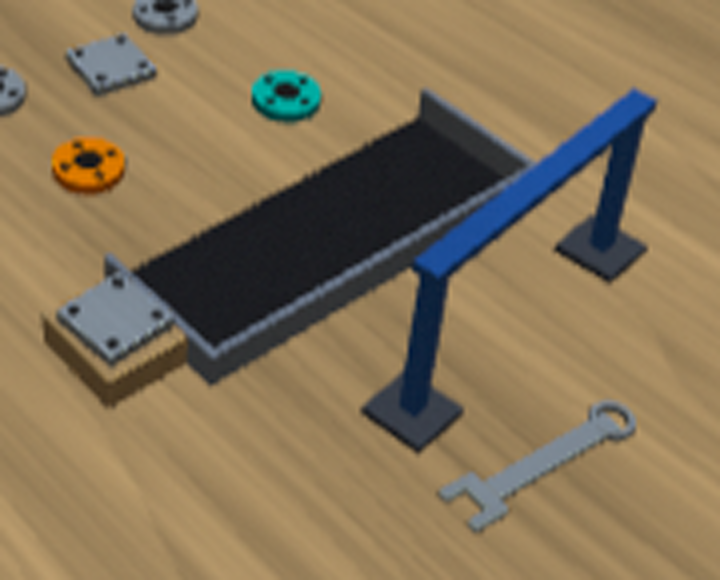

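Run:
```python
from h import *
t=np.load("top0.npz");s=np.load("scene0.npz")
def g(n,ox,oy,f,z,pts,cam=t):
    P=np.array([p2w(cam,(u+.5)/f-.5+ox,(v+.5)/f-.5+oy,z) for u,v in pts]);print(n,P[:,:2].round(1).tolist(),P[:,:2].mean(0).round(1));return P
g("far",220,140,4,12,[(354,264)]);g("near",220,140,4,12,[(356,540)])
P=g("plate",220,140,4,12,[(276,366),(355,379),(342,459),(263,447)])
g("orange",220,140,4,12,[(174,273)]);g("turq",220,140,4,12,[(127,544)])
g("trayR top",220,140,4,30,[(547,160),(724,152),(766,630),(581,641)])
g("trayL top",90,150,3.5,30,[(317,117),(471,120),(460,541),(301,540)])
g("bar",90,150,3.5,150,[(128,196),(155,194),(179,545),(151,548)])
g("railfeet",90,150,3.5,3,[(160,204),(219,201),(222,261),(163,265)]);g("railfeet",90,150,3.5,3,[(180,496),(240,492),(243,551),(183,558)])
g("crown",350,140,3.5,85,[(298,350),(331,346),(341,412),(303,416)])
g("holes",350,140,3.5,4,[(280,343),(293,432)])
g("wrench",90,150,3.5,5,[(75,185),(116,190),(73,378)])
# scene crosschecks
g("S far",190,130,3.5,12,[(272,322)],s);g("S near",190,130,3.5,12,[(425,253)],s)
g("S plate",190,130,3.5,12,[(376,298)],s)
g("S crown",190,130,3.5,85,[(163,87),(183,97),(213,80),(193,70)],s)
g("S holes",190,130,3.5,4,[(167,152),(221,131)],s)
g("S bar",270,200,4,150,[(413,262),(436,277),(655,102),(634,91)],s)
```

```text
far [[641.0, -56.8]] [641.  -56.8]
near [[445.0, -55.5]] [445.  -55.5]
plate [[568.1, -0.4], [558.5, -56.4], [501.9, -46.4], [510.8, 9.3]] [534.8 -23.5]
orange [[635.2, 71.8]] [635.2  71.8]
turq [[443.4, 105.4]] [443.4 105.4]
trayR top [[712.3, -194.1], [717.4, -320.5], [381.0, -337.4], [374.4, -209.0]] [ 546.3 -265.2]
trayL top [[705.2, 306.2], [702.0, 181.6], [365.6, 188.0], [367.3, 313.0]] [535.  247.2]
bar [[624.3, 423.4], [625.6, 403.5], [369.2, 378.9], [367.2, 399.1]] [496.6 401.2]
railfeet [[638.5, 438.2], [640.7, 390.0], [591.3, 386.4], [588.3, 434.3]] [614.7 412.2]
railfeet [[401.8, 415.6], [404.6, 367.6], [357.9, 364.1], [352.8, 411.9]] [379.3 389.8]
crown [[535.7, -393.8], [538.6, -419.5], [487.7, -424.8], [484.8, -395.4]] [ 511.7 -408.4]
holes [[547.6, -403.4], [475.2, -410.9]] [ 511.4 -407.2]
wrench [[654.4, 507.5], [650.0, 473.9], [496.8, 503.8]] [600.4 495.1]
S far [[642.0, -54.9]] [642.  -54.9]
S near [[447.1, -51.4]] [447.1 -51.4]
S plate [[536.4, -22.2]] [536.4 -22.2]
S crown [[541.0, -410.4], [535.3, -376.7], [486.6, -388.7], [491.8, -423.3]] [ 513.7 -399.8]
S holes [[548.0, -402.1], [471.3, -402.8]] [ 509.6 -402.5]
S bar [[628.0, 405.7], [626.5, 424.1], [368.4, 399.3], [369.8, 381.9]] [498.2 402.8]
```

>>> {"api": "drive_tool", "payload": {
  "moves": [
    [[5,11,0],1.4],
    [[14,33,0],4],
    [[28,67,0],8],
    [[42,100,0],12.5],
    [[57,136,0],17],
    [[72,172,0],21.5],
    [[87,209,0],26],
    [[103,245,0],30.5]
  ],
  "fingers": 40,
  "squeeze": 40
}}

```text
time: 0.77
tool_pos: [316.0, -313.4, 252.9]
tcp_rot: [-180.0, -0.0, 51.6]
ft_force: [1.2, -0.9, 0.4]
finger_gap: 40.0
```

>>> {"api": "drive_tool", "payload": {
  "moves": [
    [[14,34,-5],5],
    [[28,68,-12],10],
    [[42,102,-22],15],
    [[56,135,-35],20],
    [[70,168,-48],25],
    [[84,202,-60],30],
    [[98,236,-72],35],
    [[112,268,-84],38.7]
  ]
}}

```text
time: 1.43
tool_pos: [427.7, -45.3, 168.6]
tcp_rot: [180.0, -0.0, 90.3]
ft_force: [0.1, -0.1, -0.3]
finger_gap: 40.1
```

>>> {"api": "drive_tool", "payload": {
  "moves": [
    [[10,25,-20],0],
    [[16,40,-45],0],
    [[18,45,-75],0],
    [[18,45,-100],0],
    [[18,45,-118],0],
    [[18,45,-126],0],
    [[18,45,-130],0],
    [[18,45,-130],0]
  ]
}}

```text
time: 2.1
tool_pos: [445.4, -2.8, 39.0]
tcp_rot: [-179.9, -0.0, 90.0]
ft_force: [0.4, 0.2, 1.8]
finger_gap: 39.9
```

Run:
```python
from bench import r
from h import *
s=r.snapshot("scene");t=r.snapshot("top");print(r.sense()['tool_pos'])
crop(s,260,120,400,260,5,"s3.png");crop(t,220,180,360,310,5,"t4.png")
```

```text
[446.82499122  -3.1023385   40.52556715]
```

View pics/s3.png

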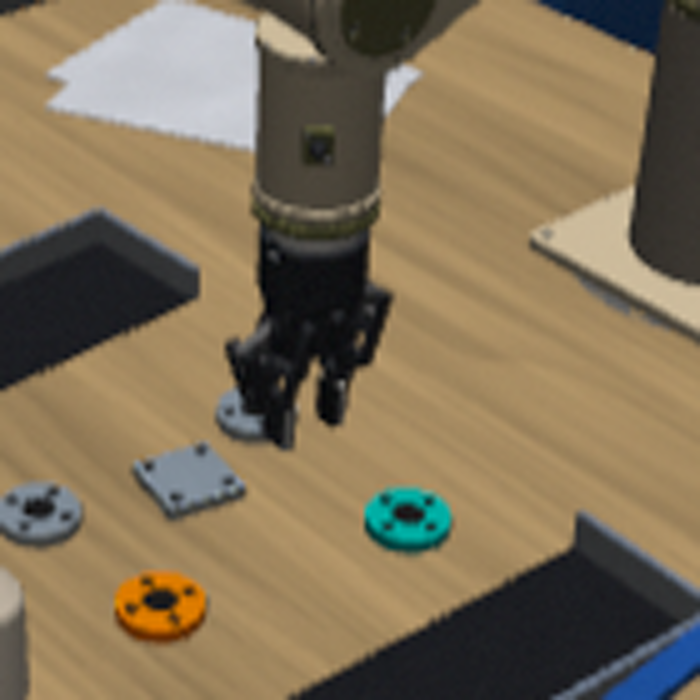

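View pics/t4.png

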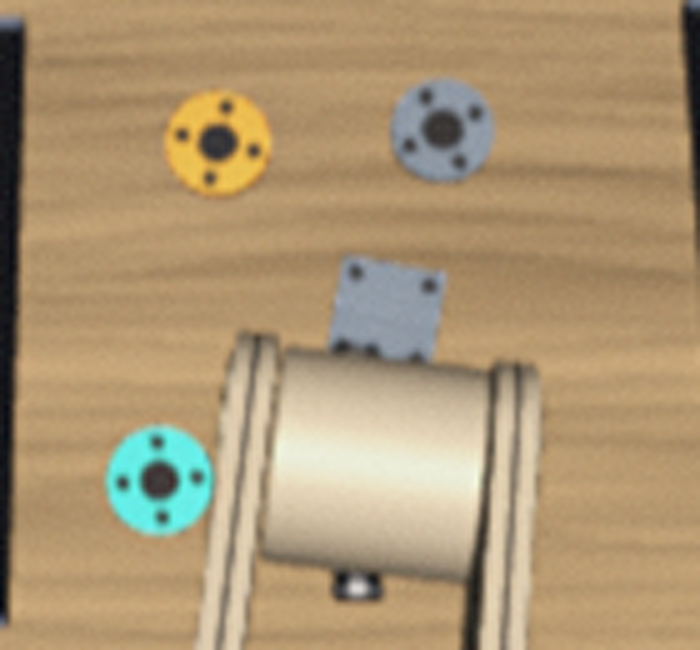

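>>> {"api": "drive_tool", "payload": {
  "moves": [
    [[0,0,-8],0],
    [[0,0,-14],0],
    [[0,0,-15],0],
    [[0,-4,-15],0],
    [[0,-9,-15],0],
    [[0,-14,-15],0],
    [[0,-19,-15],0],
    [[0,-26,-15],0]
  ]
}}

```text
time: 2.87
tool_pos: [446.1, -29.4, 24.5]
tcp_rot: [180.0, -0.0, 90.0]
ft_force: [-0.6, 1.1, 0.8]
finger_gap: 39.6
```

>>> {"api": "drive_tool", "payload": {
  "moves": [
    [[0,-10,0],0],
    [[0,-22,0],0],
    [[0,-36,0],0],
    [[0,-52,0],0],
    [[0,-68,0],0],
    [[0,-84,0],0],
    [[0,-100,0],0],
    [[0,-116,0],0]
  ]
}}

```text
time: 3.53
tool_pos: [445.8, -146.4, 24.4]
tcp_rot: [180.0, -0.0, 90.0]
ft_force: [1.1, 2.1, 0.3]
finger_gap: 40.0
```

>>> {"api": "drive_tool", "payload": {
  "moves": [
    [[0,-16,0],0],
    [[0,-32,0],0],
    [[0,-47,0],0],
    [[0,-61,0],0],
    [[0,-73,0],0],
    [[0,-83,0],0],
    [[0,-89,0],0],
    [[0,-92,0],0]
  ]
}}

```text
time: 4.2
tool_pos: [445.9, -237.8, 24.3]
tcp_rot: [-180.0, -0.0, 89.9]
ft_force: [0.2, 1.9, 1.6]
finger_gap: 39.9
```

>>> {"api": "drive_tool", "payload": {
  "moves": [
    [[0,6,0],0],
    [[0,14,4],0],
    [[0,22,25],0],
    [[6,35,50],0],
    [[25,62,60],0],
    [[47,88,60],0],
    [[70,116,60],0],
    [[93,146,60],0]
  ]
}}

```text
time: 4.87
tool_pos: [539.7, -88.5, 85.2]
tcp_rot: [179.9, 0.0, 90.0]
ft_force: [0.4, -0.6, 0.4]
finger_gap: 40.1
```

Run:
```python
from bench import r
from h import *
s=r.snapshot("scene");t=r.snapshot("top");print(r.sense()['tool_pos'])
crop(s,190,130,350,260,5,"s5.png");crop(t,220,140,430,310,3.5,"t5.png")
```

```text
[541.35647422 -85.51094973  85.11147514]
```

View pics/s5.png

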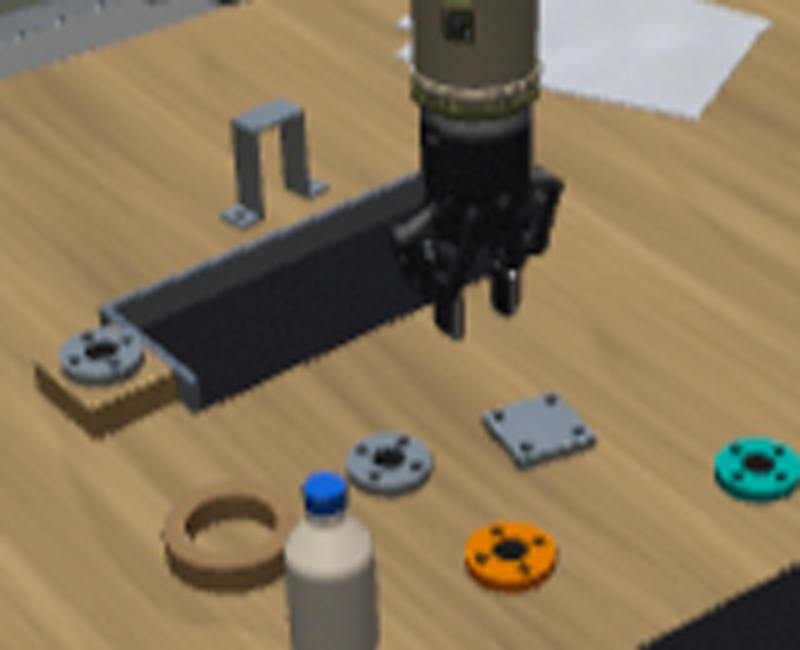

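View pics/t5.png

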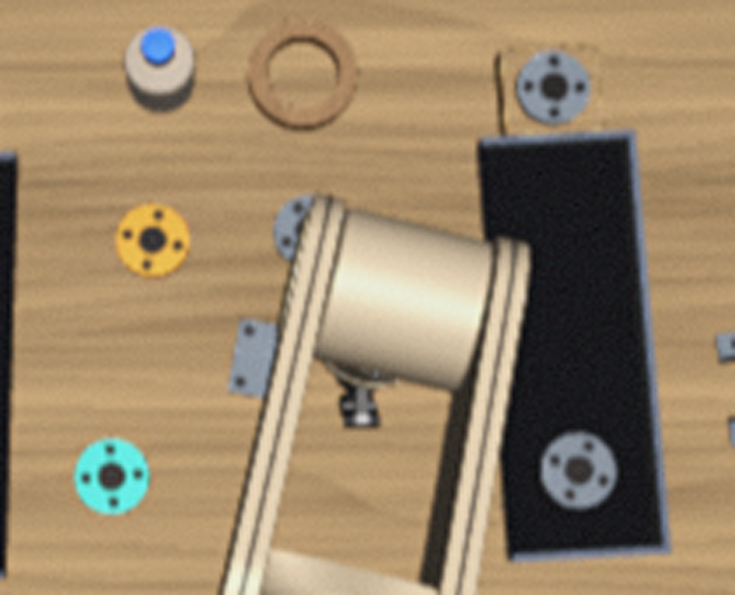

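>>> {"api": "drive_tool", "payload": {
  "moves": [
    [[24,20,0],0],
    [[50,44,0],0],
    [[76,68,-5],0],
    [[96,85,-20],0],
    [[102,90,-38],0],
    [[102,90,-52],0],
    [[102,90,-59],0],
    [[102,90,-60],0]
  ]
}}

```text
time: 5.63
tool_pos: [638.0, -1.0, 21.6]
tcp_rot: [-179.7, -0.0, 90.0]
ft_force: [-0.1, -0.1, -0.3]
finger_gap: 40.0
```

>>> {"api": "drive_tool", "payload": {
  "moves": [
    [[0,-4,0],0],
    [[0,-9,0],0],
    [[0,-14,0],0],
    [[0,-19,0],0],
    [[0,-25,0],0],
    [[0,-34,0],0],
    [[0,-46,0],0],
    [[0,-60,0],0]
  ]
}}

```text
time: 6.3
tool_pos: [641.3, -61.6, 24.8]
tcp_rot: [180.0, -0.0, 90.0]
ft_force: [0.5, 3.1, 2.3]
finger_gap: 39.9
```

>>> {"api": "drive_tool", "payload": {
  "moves": [
    [[0,-16,0],0],
    [[0,-32,0],0],
    [[0,-48,0],0],
    [[0,-64,0],0],
    [[0,-80,0],0],
    [[0,-96,0],0],
    [[0,-112,0],0],
    [[0,-128,0],0]
  ]
}}

```text
time: 6.97
tool_pos: [640.9, -190.6, 24.3]
tcp_rot: [-180.0, -0.0, 90.0]
ft_force: [-0.3, 2.7, 2.6]
finger_gap: 40.1
```

>>> {"api": "drive_tool", "payload": {
  "moves": [
    [[0,-13,0],0],
    [[0,-24,0],0],
    [[0,-32,0],0],
    [[0,-37,0],0],
    [[0,-40,0],0],
    [[0,-40,0],0],
    [[0,-33,0],0],
    [[0,-24,0],0]
  ]
}}

```text
time: 7.63
tool_pos: [640.6, -212.7, 23.9]
tcp_rot: [-180.0, 0.0, 90.0]
ft_force: [-0.4, -0.4, -0.6]
finger_gap: 40.0
```

>>> {"api": "drive_tool", "payload": {
  "moves": [
    [[0,5,15],0],
    [[-8,15,40],-1.5],
    [[-25,32,55],-3],
    [[-47,56,60],-5],
    [[-70,82,60],-7],
    [[-92,107,60],-9],
    [[-108,126,50],-10],
    [[-115,134,40],-10]
  ]
}}

```text
time: 8.3
tool_pos: [524.4, -75.8, 65.4]
tcp_rot: [180.0, -0.0, 80.1]
ft_force: [0.5, 1.0, -0.4]
finger_gap: 40.3
```

Run:
```python
from bench import r
from h import *
s=r.snapshot("scene");t=r.snapshot("top");print(r.sense()['tool_pos'])
crop(s,190,130,350,260,5,"s6.png");crop(t,220,140,430,310,3.5,"t6.png")
```

```text
[523.55903872 -76.38731653  63.38271117]
```

View pics/s6.png

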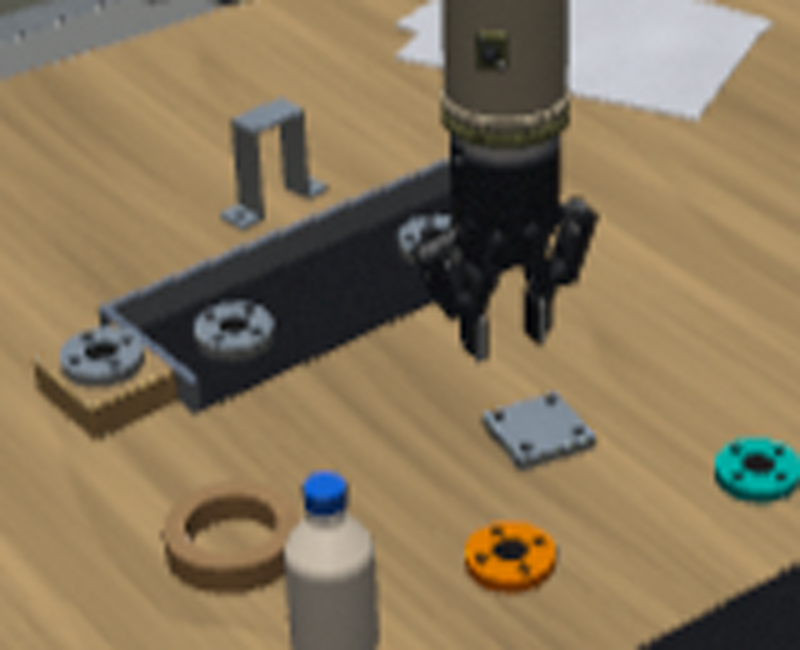

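View pics/t6.png

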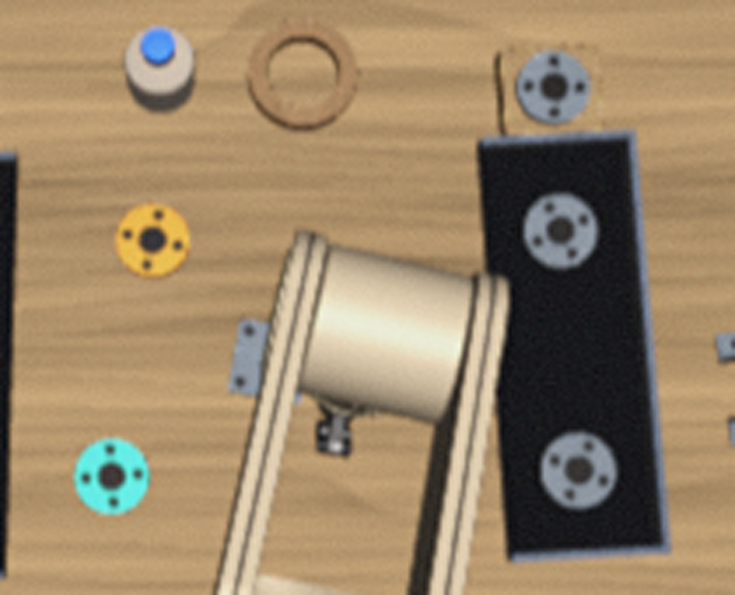

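>>> {"api": "drive_tool", "payload": {
  "moves": [
    [[0,0,-16],0],
    [[0,0,-30],0],
    [[0,0,-38],0],
    [[0,0,-40],0],
    [[0.5,4,-40],0],
    [[1.3,9,-40],0],
    [[2,14,-40],0],
    [[3,19,-40],0]
  ]
}}

```text
time: 9.07
tool_pos: [529.8, -59.8, 25.3]
tcp_rot: [179.9, 0.0, 80.0]
ft_force: [-0.0, -2.7, 2.1]
finger_gap: 39.8
```

>>> {"api": "drive_tool", "payload": {
  "moves": [
    [[1,7,0],0],
    [[2.5,17,0],0],
    [[4.5,30,0],0],
    [[7,46,0],0],
    [[9,62,0],0],
    [[11.5,78,0],0],
    [[14,94,0],0],
    [[16,110,0],0]
  ]
}}

```text
time: 9.73
tool_pos: [545.1, 51.9, 24.5]
tcp_rot: [180.0, -0.0, 80.0]
ft_force: [-0.0, -3.3, 1.8]
finger_gap: 40.1
```

>>> {"api": "drive_tool", "payload": {
  "moves": [
    [[2.5,16,0],0],
    [[5,32,0],0],
    [[7,48,0],0],
    [[9.5,64,0],0],
    [[12,80,0],0],
    [[14,95,0],0],
    [[16,108,0],0],
    [[18,118,0],0]
  ]
}}

```text
time: 10.4
tool_pos: [562.5, 170.1, 24.2]
tcp_rot: [-180.0, -0.0, 80.0]
ft_force: [-1.7, -3.0, 1.3]
finger_gap: 40.0
```

>>> {"api": "drive_tool", "payload": {
  "moves": [
    [[2,11,0],0],
    [[3.5,21,0],0],
    [[5,30,0],0],
    [[6,37,0],0],
    [[6.5,40,0],0],
    [[6.5,40,0],0],
    [[6,34,0],0],
    [[4,24,0],0]
  ]
}}

```text
time: 11.07
tool_pos: [567.0, 192.0, 24.2]
tcp_rot: [180.0, -0.0, 80.0]
ft_force: [-0.1, 0.7, -0.5]
finger_gap: 39.9
```

>>> {"api": "drive_tool", "payload": {
  "moves": [
    [[-1,-6,12],0],
    [[-4,-20,42],1],
    [[-6,-50,75],4],
    [[-9,-87,90],8],
    [[-12,-125,100],12],
    [[-15,-163,110],16],
    [[-18,-201,120],16],
    [[-21,-239,130],16]
  ]
}}

```text
time: 11.73
tool_pos: [545.1, -49.6, 156.0]
tcp_rot: [179.9, 0.0, 96.0]
ft_force: [0.5, 0.2, -0.1]
finger_gap: 40.1
```

Run:
```python
from bench import r
from h import *
s=r.snapshot("scene");t=r.snapshot("top");print(r.sense()['tool_pos'])
crop(s,260,200,420,330,5,"s7.png");crop(t,90,140,300,310,3.5,"t7.png");crop(t,350,210,460,290,7,"t8.png");crop(s,215,135,275,185,10,"s8.png")
```

```text
[546.30702796 -53.32160024 157.62298722]
```

View pics/s7.png

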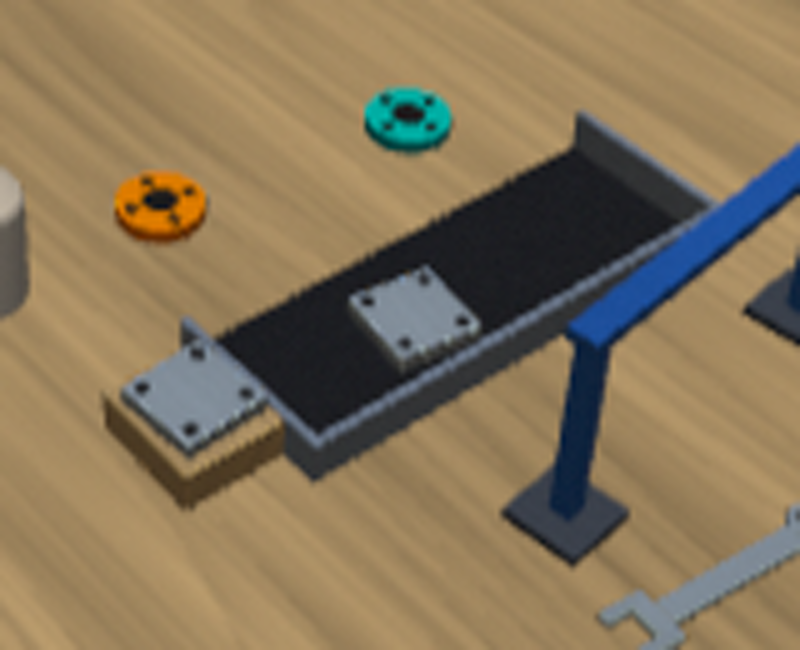

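View pics/t7.png

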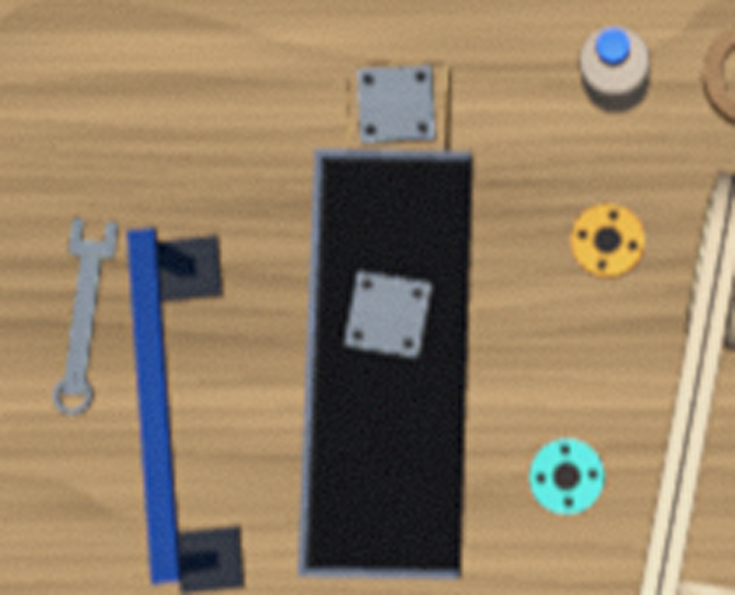

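View pics/t8.png

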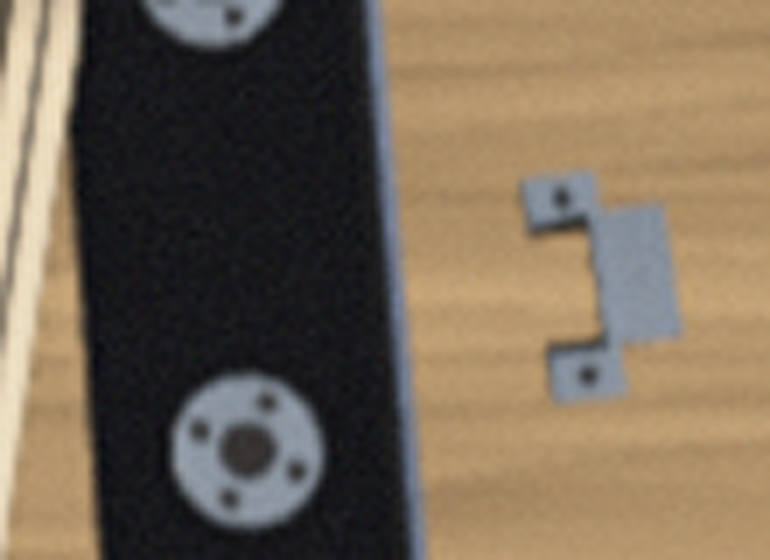

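View pics/s8.png

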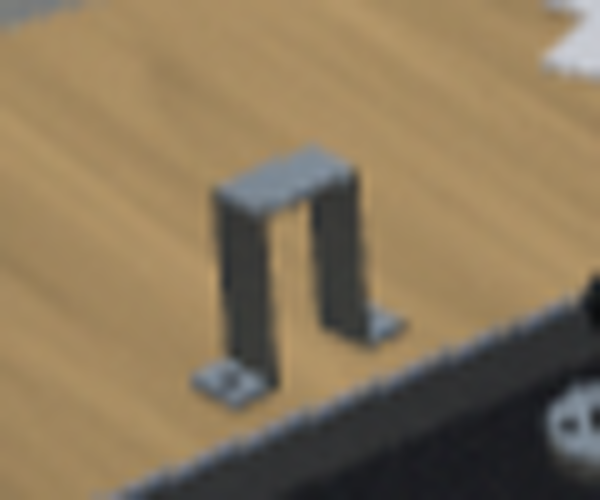

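```bash
python3 - <<'E'
from h import *
t=np.load("top0.npz");s=np.load("scene0.npz")
def g(n,ox,oy,f,z,pts,cam=t):
    P=np.array([p2w(cam,(u+.5)/f-.5+ox,(v+.5)/f-.5+oy,z) for u,v in pts]);print(n,P[:,:2].round(1).tolist(),P[:,:2].mean(0).round(1));return P
g("crown",350,210,7,85,[(592,214),(662,204),(682,334),(605,345)])
P=g("holes",350,210,7,4,[(563,198),(589,375)]);print(np.degrees(np.arctan2(*(P[0]-P[1])[[1,0]])))
P=g("holes",215,135,10,4,[(228,380),(383,322)],s);print(np.degrees(np.arctan2(*(P[0]-P[1])[[1,0]])))
g("crownS",215,135,10,85,[(215,190),(263,212),(357,172),(315,148)],s)
# predicted outline for check
def model(c,yaw):
    a=np.radians(yaw);Rz=np.array([[np.cos(a),-np.sin(a)],[np.sin(a),np.cos(a)]])
    return lambda p:[*(Rz@np.array(p[:2])+c),p[2]]
m=model(np.array([511,-406]),6.)
for cam,n,ox,oy,f in((t,"t8.png",350,210,7),(s,"s8.png",215,135,10)):
    im=cv2.imread("pics/"+n)
    for loop in([(-26,-15,85),(26,-15,85),(26,15,85),(-26,15,85)],[(26,-15,4),(46,-15,4),(46,15,4),(26,15,4)],[(-26,-15,4),(-46,-15,4),(-46,15,4),(-26,15,4)]):
        q=np.array([(w2p(cam,m(p))+.5-[ox,oy])*f-.5 for p in loop]).round().astype(np.int32);cv2.polylines(im,[q],True,(0,0,255),1)
    cv2.imwrite("pics/m"+n,im)
E
cd pics; python3 -c "
import cv2,numpy as np
a=cv2.imread('mt8.png')[:,300:];b=cv2.imread('ms8.png')
b=cv2.resize(b[50:450,100:500],(560,560));cv2.imwrite('m.png',cv2.resize(np.hstack([a[:560],b]),None,fx=.75,fy=.75))"
```

```text
crown [[534.4, -392.0], [538.0, -419.3], [487.9, -424.7], [483.9, -394.8]] [ 511.  -407.7]
holes [[547.0, -404.4], [475.0, -411.9]] [ 511.  -408.2]
5.902109725407285
holes [[545.8, -405.6], [469.6, -404.9]] [ 507.7 -405.2]
-0.5426082347970828
crownS [[537.4, -417.5], [531.7, -390.3], [483.9, -394.6], [486.3, -422.2]] [ 509.8 -406.1]
```

View pics/m.png

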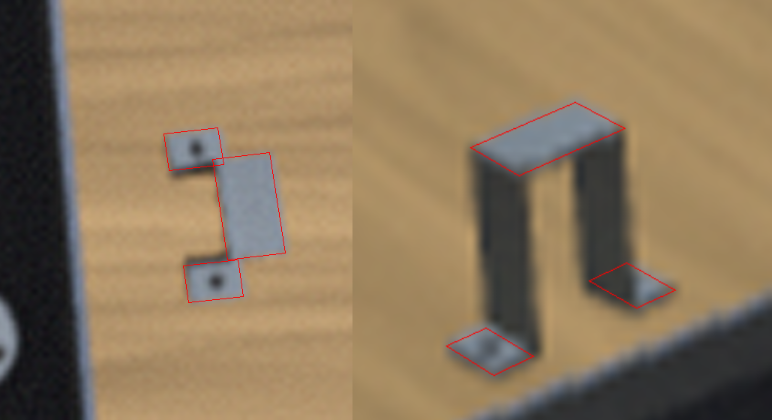

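>>> {"api": "drive_tool", "payload": {
  "moves": [
    [[-2,-20,10],0],
    [[-6,-56,15],0],
    [[-10,-94,15],0],
    [[-14,-132,15],0],
    [[-18,-170,15],0],
    [[-22,-208,15],0],
    [[-26,-246,15],0],
    [[-30,-284,15],0]
  ],
  "fingers": 76
}}

```text
time: 12.5
tool_pos: [514.9, -332.9, 170.0]
tcp_rot: [180.0, 0.0, 95.9]
ft_force: [1.6, 0.7, 0.1]
finger_gap: 76.2
```

>>> {"api": "drive_tool", "payload": {
  "moves": [
    [[-3,-32,0],0],
    [[-5,-56,0],0],
    [[-5,-70,-3],0],
    [[-5,-76,-10],0],
    [[-5,-76,-20],0],
    [[-5,-76,-28],0],
    [[-5,-76,-32],0],
    [[-5,-76,-32],0]
  ]
}}

```text
time: 13.17
tool_pos: [510.5, -404.5, 134.8]
tcp_rot: [-179.9, -0.2, 96.1]
ft_force: [0.2, 0.8, -1.5]
finger_gap: 76.1
```

Run:
```python
from bench import r
from h import *
s=r.snapshot("scene");t=r.snapshot("top");z=r.sense();print(z['tool_pos'],z['tcp_rot'],z['finger_gap'])
crop(s,190,80,300,190,7,"s9.png")
```

```text
[ 511.2000138  -405.5983665   136.87876376] [-1.79966594e+02 -4.86519692e-02  9.60679010e+01] 76.18919978118429
```

View pics/s9.png

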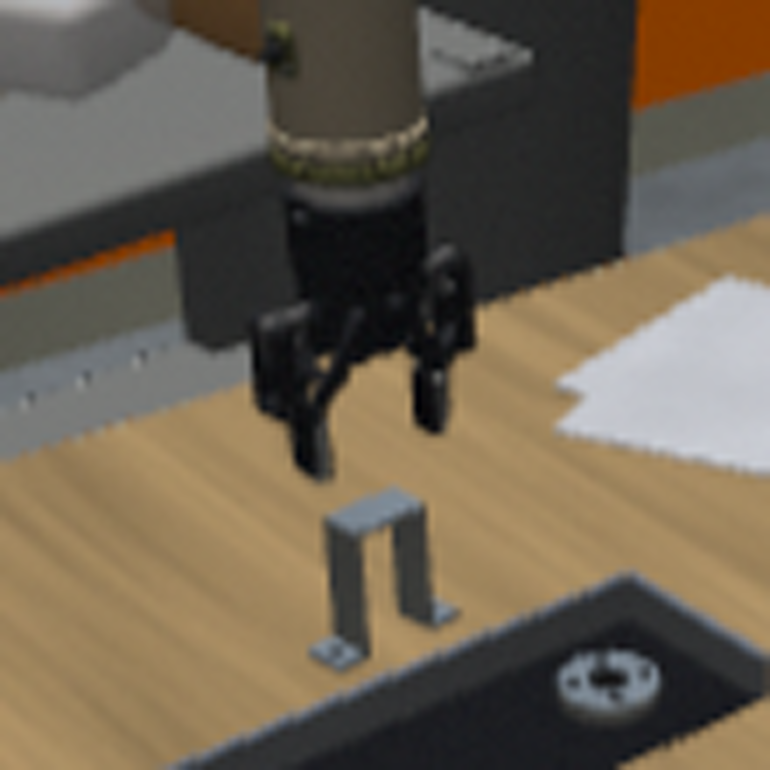

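>>> {"api": "drive_tool", "payload": {
  "moves": [
    [[0,0,-8],0],
    [[0,0,-20],0],
    [[0,0,-32],0],
    [[0,0,-44],0],
    [[0,0,-55],0],
    [[0,0,-64],0],
    [[0,0,-69],0],
    [[0,0,-69],0]
  ]
}}

```text
time: 13.93
tool_pos: [510.0, -406.2, 66.0]
tcp_rot: [-179.9, -0.1, 96.0]
ft_force: [0.4, 0.2, 0.0]
finger_gap: 75.7
```

>>> {"api": "drive_tool", "payload": {
  "moves": [
    [[0,0,0],0],
    [[0,0,0],0],
    [[0,0,0],0],
    [[0,0,0],0],
    [[0,0,0],0],
    [[0,0,0],0],
    [[0,0,0],0],
    [[0,0,0],0]
  ],
  "fingers": 46,
  "squeeze": 40
}}

```text
time: 14.6
tool_pos: [511.4, -407.4, 69.3]
tcp_rot: [179.9, 0.1, 96.0]
ft_force: [-0.5, -0.2, 5.4]
finger_gap: 51.4
```

Run:
```python
from bench import r
from h import *
s=r.snapshot("scene");z=r.sense();print(z['tool_pos'],z['tcp_rot'],z['finger_gap'],z['ft_force'])
crop(s,190,80,300,190,7,"s10.png")
```

```text
[ 511.43956522 -407.40513963   69.22877273] [1.79942392e+02 6.72651362e-02 9.59846990e+01] 51.538022355919615 [-0.04430766  0.94893057  5.25041579]
```

View pics/s10.png

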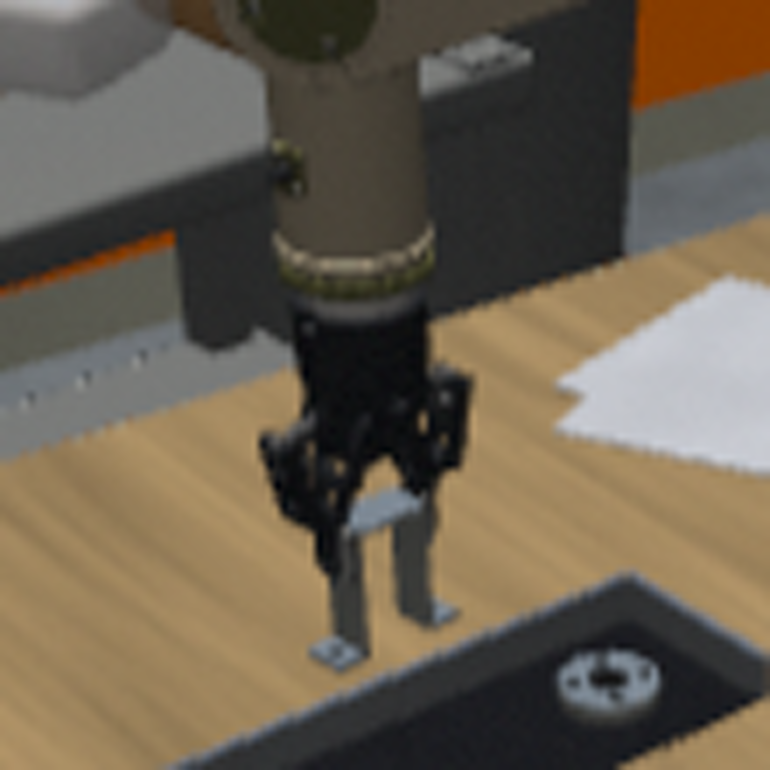

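>>> {"api": "drive_tool", "payload": {
  "moves": [
    [[0,0,5],0],
    [[0,0,15],0],
    [[0,0,32],0],
    [[0,4,55],0],
    [[0,14,80],0],
    [[0,30,105],2],
    [[0,52,128],5],
    [[0,80,148],9]
  ]
}}

```text
time: 15.32
tool_pos: [510.7, -327.2, 218.5]
tcp_rot: [180.0, 0.1, 105.0]
ft_force: [0.6, 0.1, -1.8]
finger_gap: 51.4
```

>>> {"api": "drive_tool", "payload": {
  "moves": [
    [[0,32,12],5],
    [[0,65,22],10],
    [[0,98,29],15],
    [[0,131,29],20],
    [[-1,164,29],25],
    [[-2,197,29],30],
    [[-3,230,29],35],
    [[-4,263,29],40]
  ]
}}

```text
time: 15.98
tool_pos: [506.3, -62.3, 245.7]
tcp_rot: [-180.0, -0.0, 145.2]
ft_force: [0.4, -0.5, -1.9]
finger_gap: 51.4
```

>>> {"api": "drive_tool", "payload": {
  "moves": [
    [[-1,33,0],5],
    [[-2,66,0],10],
    [[-3,99,0],15],
    [[-4,132,0],20],
    [[-5,165,0],25],
    [[-6,198,0],30],
    [[-7,228,0],34],
    [[-8,254,0],37]
  ]
}}

```text
time: 16.65
tool_pos: [498.1, 192.1, 245.6]
tcp_rot: [180.0, -0.0, -177.7]
ft_force: [0.3, -0.1, -1.6]
finger_gap: 51.9
```

Run:
```python
from bench import r
from h import *
s=r.snapshot("scene");t=r.snapshot("top");z=r.sense();print(z['tool_pos'],z['tcp_rot'],z['finger_gap'],z['ft_force'])
crop(s,250,80,450,280,3.5,"s11.png")
```

```text
[497.96986876 193.49672805 245.5122901 ] [ 1.79924477e+02 -3.16872148e-02 -1.77675217e+02] 51.793693316057414 [-0.71475361 -0.66206325 -1.98062935]
```

View pics/s11.png

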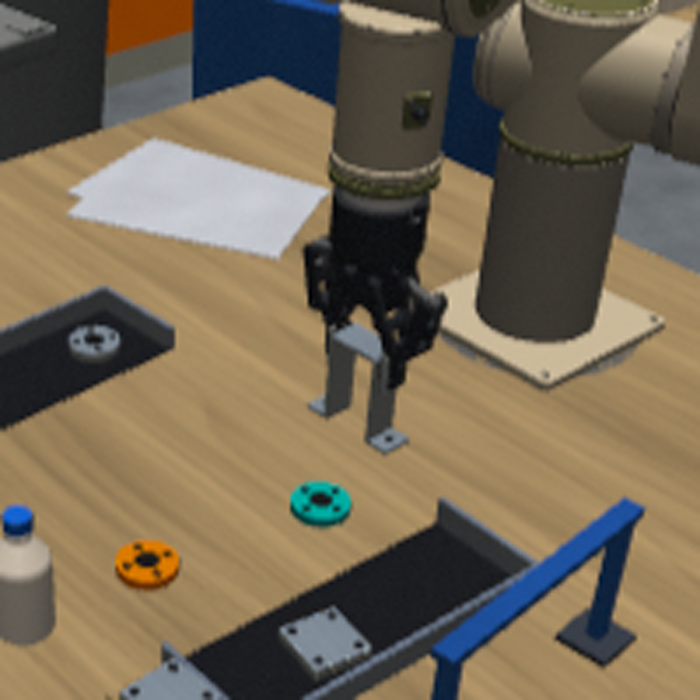

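>>> {"api": "drive_tool", "payload": {
  "moves": [
    [[0,26,0],1],
    [[0,56,0],2],
    [[-1,88,0],3],
    [[-1,120,0],3.3],
    [[-2,152,0],3.3],
    [[-2,180,0],3.3],
    [[-2,202,0],3.3],
    [[-2,212,0],3.3]
  ]
}}

```text
time: 17.42
tool_pos: [496.4, 403.9, 245.2]
tcp_rot: [180.0, -0.0, -174.7]
ft_force: [0.0, -0.2, -1.7]
finger_gap: 51.4
```

>>> {"api": "drive_tool", "payload": {
  "moves": [
    [[0,0,0],0],
    [[0,0,0],0],
    [[0,0,-4],0],
    [[0,0,-8],0],
    [[0,0,-11],0],
    [[0,0,-12],0],
    [[0,0,-12],0],
    [[0,0,-12],0]
  ]
}}

```text
time: 18.08
tool_pos: [497.0, 401.7, 233.2]
tcp_rot: [-180.0, -0.0, -174.7]
ft_force: [0.0, 0.4, -1.3]
finger_gap: 51.4
```

Run:
```python
from bench import r
from h import *
s=r.snapshot("scene");t=r.snapshot("top");z=r.sense();print(z['tool_pos'],z['tcp_rot'],z['finger_gap'],z['ft_force'])
crop(s,330,160,450,310,5,"s12.png");crop(t,100,180,200,310,5,"t12.png")
a=cv2.imread("pics/s12.png")
p=z['tool_pos']; c=np.array([497,402]); yaw=np.radians(95.4)
M=np.array([[np.cos(yaw),-np.sin(yaw)],[np.sin(yaw),np.cos(yaw)]])
z0=p[2]-68.5
for loop,h in(([(-26,-15,85),(26,-15,85),(26,15,85),(-26,15,85)],1),([(26,-15,4),(46,-15,4),(46,15,4),(26,15,4)],1),([(-26,-15,4),(-46,-15,4),(-46,15,4),(-26,15,4)],1)):
    q=np.array([(w2p(s,[*(M@q[:2]+p[:2]),q[2]+z0])+.5-[330,160])*5-.5 for q in map(np.array,loop)]).round().astype(np.int32);cv2.polylines(a,[q],True,(0,0,255),1)
yaw=np.radians(5.4);M=np.array([[np.cos(yaw),-np.sin(yaw)],[np.sin(yaw),np.cos(yaw)]])
q=np.array([(w2p(s,[*(M@np.array(q)+c),150])+.5-[330,160])*5-.5 for q in [(-130,-10),(130,-10),(130,10),(-130,10)]]).round().astype(np.int32);cv2.polylines(a,[q],True,(0,255,0),1)
cv2.imwrite("pics/s12m.png",a)
```

```text
[497.05468877 402.00002172 233.53421697] [ 1.79992500e+02  1.65879104e-02 -1.74718344e+02] 51.282512984470955 [ 0.31834088 -0.08293121 -2.21436029]
```

View pics/s12m.png

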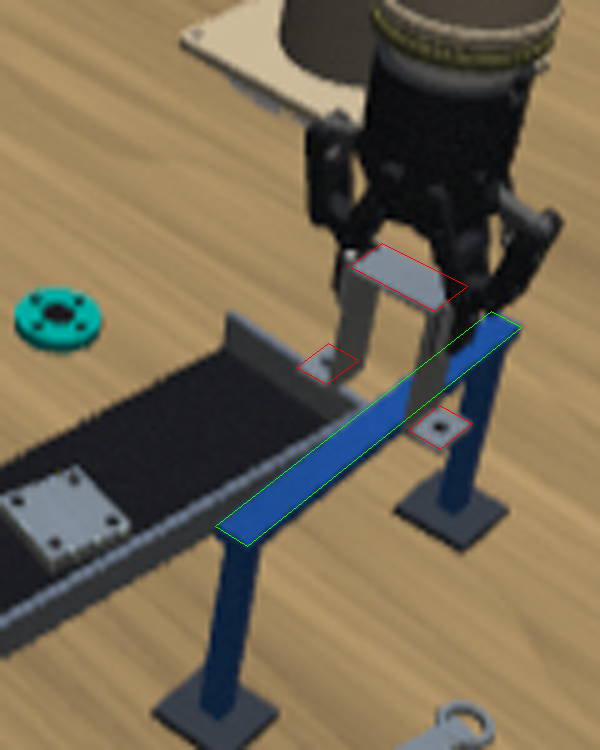

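View pics/t12.png

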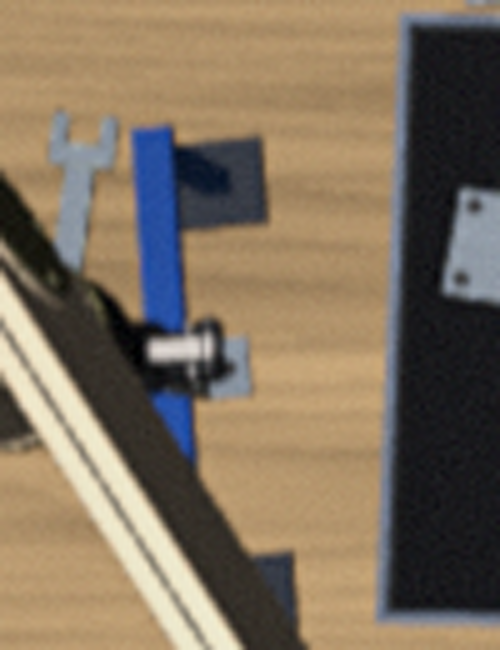

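>>> {"api": "drive_tool", "payload": {
  "moves": [
    [[0,0,-5],0],
    [[0,0,-14],0],
    [[0,0,-26],0],
    [[0,0,-38],0],
    [[0,0,-50],0],
    [[0,0,-62],0],
    [[0,0,-72],0],
    [[0,0,-78],0]
  ]
}}

```text
time: 18.85
tool_pos: [496.1, 401.5, 152.6]
tcp_rot: [-179.9, -0.1, -174.7]
ft_force: [0.5, 0.2, -2.8]
finger_gap: 51.5
```

Run:
```python
from bench import r
from h import *
s=r.snapshot("scene");z=r.sense();print(z['tool_pos'],z['tcp_rot'],z['finger_gap'],z['ft_force'])
crop(s,330,180,450,300,6,"s13.png")
```

```text
[495.81894069 401.25804767 151.93986681] [-179.89165381   -0.19503385 -174.71583821] 51.779297287729634 [-0.54873622 -0.88248008 -2.64064938]
```

View pics/s13.png

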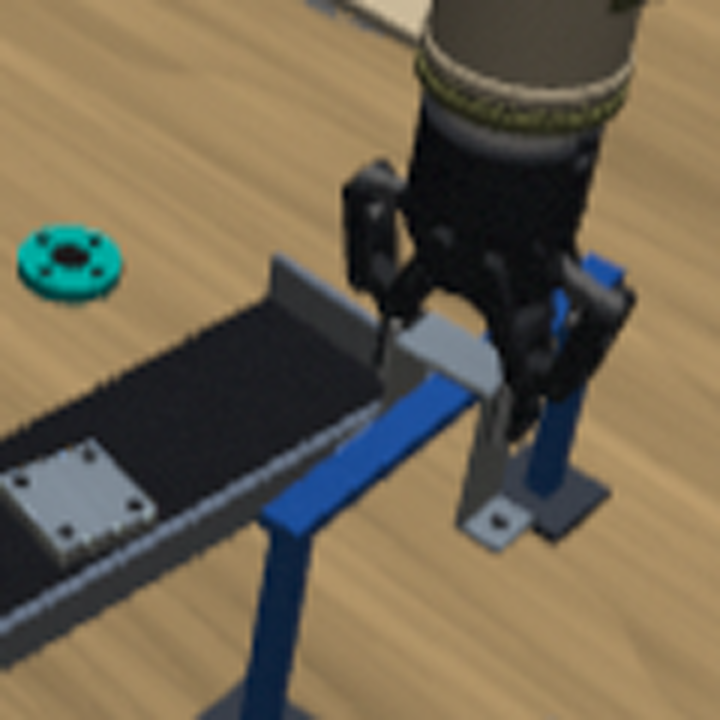

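>>> {"api": "drive_tool", "payload": {
  "moves": [
    [[0,0,-4],0],
    [[0,0,-8],0],
    [[0,0,-11],0],
    [[0,0,-13],0],
    [[0,0,-14],0],
    [[0,0,-15],0],
    [[0,0,-15],0],
    [[0,0,-15],0]
  ]
}}

```text
time: 19.57
tool_pos: [497.1, 402.1, 140.5]
tcp_rot: [180.0, 0.0, -174.7]
ft_force: [-0.1, -0.0, -2.0]
finger_gap: 51.4
```

>>> {"api": "drive_tool", "payload": {
  "moves": [
    [[0,0,-0.4],0],
    [[0,0,-0.8],0],
    [[0,0,-1.2],0],
    [[0,0,-1.6],0],
    [[0,0,-2],0],
    [[0,0,-2],0],
    [[0,0,-2],0],
    [[0,0,-2],0]
  ]
}}

```text
time: 20.23
tool_pos: [496.9, 402.1, 138.3]
tcp_rot: [-180.0, -0.0, -174.7]
ft_force: [-0.3, 0.7, -1.6]
finger_gap: 51.4
```

Commanded z is now 138.3, with no contact yet. I'll keep lowering slowly.

>>> {"api": "drive_tool", "payload": {
  "moves": [
    [[0,0,-0.3],0],
    [[0,0,-0.6],0],
    [[0,0,-0.9],0],
    [[0,0,-1.2],0],
    [[0,0,-1.5],0],
    [[0,0,-1.5],0],
    [[0,0,-1.5],0],
    [[0,0,-1.5],0]
  ]
}}

```text
time: 20.9
tool_pos: [497.2, 402.2, 138.2]
tcp_rot: [180.0, 0.0, -174.7]
ft_force: [-3.8, -3.6, 9.0]
finger_gap: 51.7
```

>>> {"api": "drive_tool", "payload": {
  "moves": [
    [[0,0,0.3],0],
    [[0,0,0.5],0],
    [[0,0,0.5],0],
    [[0,0,0.5],0],
    [[0,0,0.5],0],
    [[0,0,0.5],0],
    [[0,0,0.5],0],
    [[0,0,0.5],0]
  ]
}}

```text
time: 21.57
tool_pos: [497.2, 402.2, 138.2]
tcp_rot: [180.0, 0.0, -174.7]
ft_force: [-3.1, -2.9, 6.6]
finger_gap: 51.7
```

>>> {"api": "drive_tool", "payload": {
  "moves": [
    [[0,0,0],0],
    [[0,0,0],0],
    [[0,0,0],0],
    [[0,0,0],0],
    [[0,0,0],0],
    [[0,0,0],0],
    [[0,0,0],0],
    [[0,0,0],0]
  ],
  "fingers": 76
}}

```text
time: 22.23
tool_pos: [497.0, 402.0, 137.2]
tcp_rot: [-180.0, -0.0, -174.7]
ft_force: [0.2, 0.4, -0.3]
finger_gap: 75.8
```

Run:
```python
from bench import r
from h import *
s=r.snapshot("scene");z=r.sense();print(z['tool_pos'],z['tcp_rot'],z['finger_gap'],z['ft_force'])
crop(s,330,180,450,300,6,"s14.png")
```

```text
[496.95478586 402.08114125 137.27090782] [-1.79999212e+02  1.11733008e-03 -1.74712687e+02] 76.3450798317064 [ 0.46406241  0.28750604 -0.53324636]
```

View pics/s14.png

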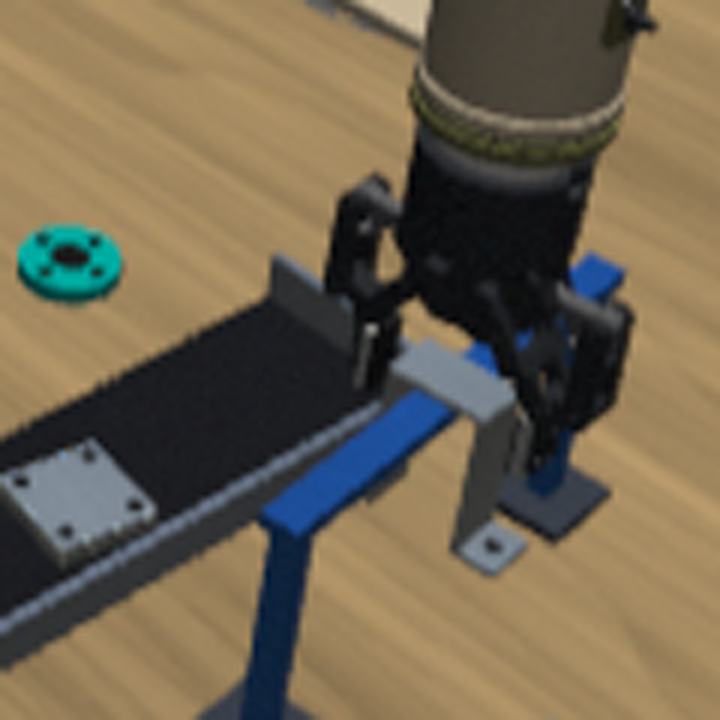

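>>> {"api": "drive_tool", "payload": {
  "moves": [
    [[0,0,4],0],
    [[0,0,12],0],
    [[0,0,24],0],
    [[0,0,38],0],
    [[0,0,54],0],
    [[0,0,72],0],
    [[0,0,90],0],
    [[0,0,108],0]
  ]
}}

```text
time: 22.95
tool_pos: [497.3, 402.3, 248.3]
tcp_rot: [179.9, 0.1, -174.7]
ft_force: [1.0, -0.1, 0.7]
finger_gap: 75.3
```

>>> {"api": "drive_tool", "payload": {
  "moves": [
    [[0,-20,12],0],
    [[0,-55,20],0],
    [[0,-90,20],0],
    [[0,-125,20],0],
    [[0,-160,20],0],
    [[0,-195,20],0],
    [[0,-220,20],0],
    [[0,-230,20],0]
  ]
}}

```text
time: 23.62
tool_pos: [497.4, 169.1, 267.6]
tcp_rot: [-180.0, 0.2, -174.9]
ft_force: [0.2, 0.7, -0.9]
finger_gap: 75.9
```

>>> {"api": "drive_tool", "payload": {
  "moves": [
    [[0,-20,0],0],
    [[0,-55,0],0],
    [[0,-90,0],0],
    [[0,-125,0],0],
    [[0,-150,0],0],
    [[0,-160,0],0],
    [[0,-160,0],0],
    [[0,-160,0],0]
  ]
}}

```text
time: 24.28
tool_pos: [497.4, 12.5, 266.3]
tcp_rot: [180.0, 0.1, -174.8]
ft_force: [-0.7, -0.1, 0.5]
finger_gap: 75.7
```

Run:
```python
from bench import r
from h import *
s=r.snapshot("scene");t=r.snapshot("top");z=r.sense();print(z['tool_pos'],z['qd'].round(1),z['ft_force'])
crop(s,180,120,460,340,2.8,"s15.png");crop(t,90,140,450,320,2.2,"t15.png");crop(s,350,210,450,290,7,"s16.png")
```

```text
[497.16234748  13.32875059 265.76564685] [ 0.4  0.2  0.2 -0.1 -0.1 -0.3] [-0.63999473  0.46133664 -0.29597004]
```

View pics/s15.png

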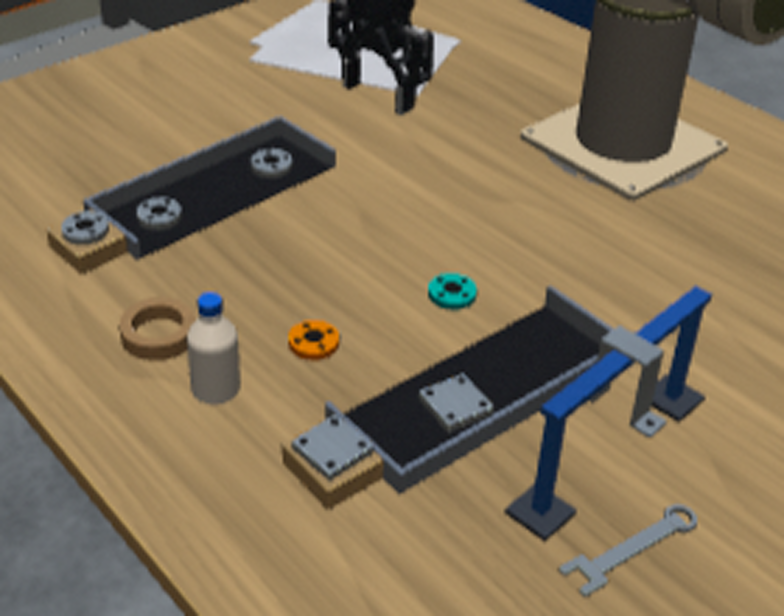

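View pics/t15.png

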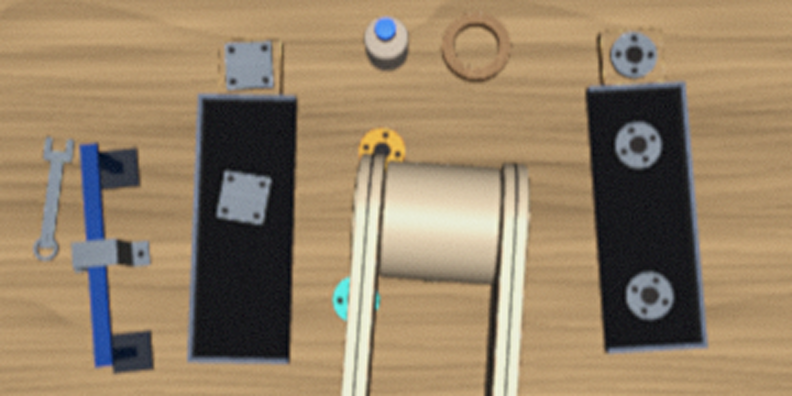

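View pics/s16.png

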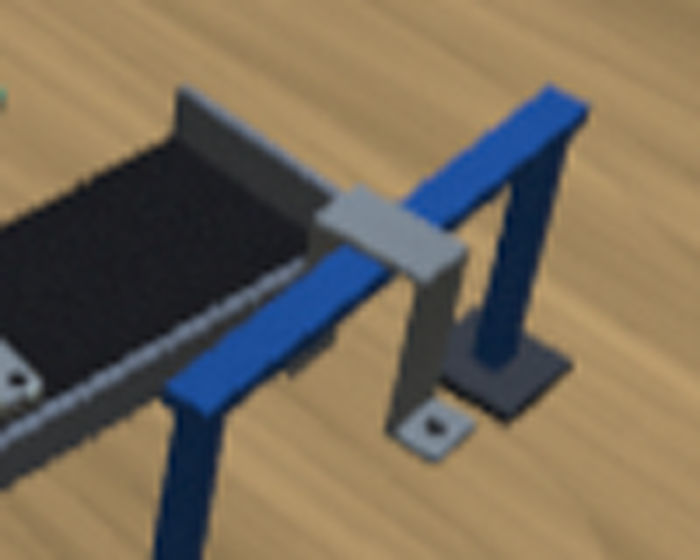

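Everything is where it should be: both flanges are inside the right tray, the plate is inside the left tray, and the saddle hangs over the bar. The bystanders are unmoved, and the arm is clear.

```bash
python3 -c "
from bench import r
print(r.hand_in())"
```

```text
the job is handed in; nothing more can be done
None
```

The job is done and handed in, after about 24.4 s of the 67 s allowed.

- **Flanges and plate:** I pushed both flanges along the bench with the fingertips into the right tray, which has the round sample. The plate went the same way into the left tray, which has the square sample. None of them was lifted.
- **Saddle:** I gripped it across its legs, carried it to the blue bar and lowered it. It touched down with about 9 N and I then released it.

**Last checks:** the final pictures from both cameras show the two flanges and the plate wholly inside their trays. The saddle hangs level over the bar with one leg on each side. The bottle, tape roll, wrench and the orange and turquoise parts look unmoved, although the arm partly hid the last two from the top camera. The gripper was empty, still and clear of everything. The highest wrist force I saw at the end of a move was about 10 N.

**Disagreement:** the two cameras differed by up to about 4 mm in where they placed the parts, and by about 6° on the saddle's angle. I used the top camera's angle, and the saddle's outline then matched both pictures. No check failed.

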